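Put the bench magnifier spectacles away

TASK

Put the magnifier spectacles away: fold both temples in against the lenses, stand the folded spectacles right down in the long bay of their foam-lined case, lowering them in rather than dropping them, and shut the lid fully. Keep the spectacles upright, never toppled onto their lenses, and leave the other things on the bench where they are.

Things in the scene. Friction and masses are not known exactly. Their poses are not given: they have to be found in the camera images.
- specs: orange-framed bench magnifier spectacles with clear lenses, standing upright on their lower rims, 75 to 120 g; 143 wide, 45 high. Origin: at table level, under the middle of the folded pack. z up, y along the frame's width (to the left temple), x from the lenses back along the open temples. Lenses at x = -15 mm (middle) to -2 mm (ends), end pieces to x = +9 mm at y = +-68.
- specs_grip (a point): middle of the folded pack, 36 mm above the specs' origin, axes as specs. With both temples folded the pack is 30 thick here (x -15 to +15 mm), and between the fingers are only the bridge and brow (in front, z 36 to 44 over the origin) and the temples (behind). It stands by itself; squeezing it here along x presses both temples home.
- temple_left (a joint): hinge of the temple at the +y end, rad: 0 = open (along +x of the spectacles), grows as it swings in to the lenses, 1.5 to 1.61 = folded. A flat bar 4 thick, 31 to 40 mm above the table, straight for 88 mm from its pin, then the ear piece bends down to the table at 124 mm. Turns lightly (0.004 N m), stays where left; the one folded second lies behind the first, either order works.
- temple_right (a joint): the same for the temple at the -y end; it too grows as it swings in to the lenses.
- pin_left (a point): upright hinge pin of the left temple, at x = 10, y = 68, z = 35.5 mm of the spectacles; axes as specs
- pin_right (a point): upright hinge pin of the right temple, at x = 10, y = -68, z = 35.5 mm of the spectacles; axes as specs
- case: open dark grey hard case lined with light grey foam, 132 deep (x) by 206 wide (y), 28 high to its rim, standing firm to the right of the laptop. Origin: middle of its underside; z up, x points to its hinge side (the laptop's side). The half away from the hinge has the long bay for the spectacles; the other half has three spare round lenses let flush into the foam.
- bay (a point): middle of the floor of the bay, 28 mm to the front (-x) of the case's middle, 4 mm above the table. The bay is 46 (along the case's x) by 154 (along its y), 21.5 deep below the foam's top; axes as the case. The folded spectacles stand in it on their rims, either way round, the upper 23 mm showing.
- lid (a joint): lid of the case, rad: 0 = shut, about 1.5 = standing open, its edge 165 mm over the table. Its stiff hinge lets it stay at any angle; about 1.5 to 2 N at the front edge moves it. Hollow shell 132 x 206 x 29 outside, walls 3 thick; it closes onto the case's rim over spectacles standing right down in the bay. When shut its top is 57 over the table.
- lid_hinge (a point): middle of the lid's hinge axis (along the case's y), 69.5 mm from the case's middle along +x, 28 mm above the table; axes as the case.
- lid_edge (a point): middle of the outer front edge of the lid: 135.5 mm from the hinge along the lid and 29 mm off its rim plane, on the outer face (on top when shut, turned to the laptop when open). The lid is moved by pushing on its outer face, anywhere along its width.
- mug: white mug with green dots, 93 mm high, right front corner; origin under its middle
- tape: roll of masking tape lying flat on the mat, 104 across, 25 high, left; origin at the middle of its underside
- phone_open: opened phone with its circuit board showing, 155x75x16 mm, lying on the mat at the left; origin under its middle
- spray_bottle: small white spray bottle, 35 across, 95 high (mm), behind the spectacles; origin under its middle
- teal_bottle: teal bottle with white cap, 30 across, 106 high (mm), behind the spectacles; origin under its middle
- driver: orange-handled precision screwdriver, 120 long, 10 thick (mm), lying on the mat at the left
- solder_reel: reel of solder with blue cheeks, 52 across, 40 high (mm), near the bench's front edge between spectacles and case; origin under its middle

How it is judged:
By the outcome, as a careful person would: the job done as asked, in the order asked, and still so for the second after the job is handed in, with the robot touching nothing.
It also fails if it takes over 72 s, if anything falls off the work surface, if the arm or the gripper's body presses on something with over 40 N, if the wrist force passes 120 N, or if a joint passes its speed limit or range.

ROBOT

A 6-joint arm with a two-finger parallel gripper is mounted at the origin on a cart in front of the work surface, level with it; the furniture and walls round the work are solid. World frame = base frame: x ahead of the robot, y to its left, z up, the work surface at z = 0. Lengths are in mm, angles in rad, forces in N, time in s.
With the tool pointing down it reaches from about 400 to 925 mm from the base axis. Payload 12.5 kg.
Tool frame: the origin (TCP) lies midway between the tips of the shut fingers; the grasp point (between the pads) lies robot.grip_depth behind it (robot.grip_depth is the distance from the TCP to the grasp point, in mm); z points along the fingers, y is the line along which they close (so a half turn about z gives the same grasp; the last joint's range is limited). The gripper opens to 95 mm and grips with 3 to 60 N. Pads are 20 mm wide; open, the fingers measure 119 mm over their backs; the gripper's body (75 mm by 180 mm) begins 59 mm behind the grasp point.
Start: joints at [1.2, 0.491, 1.559, -0, 1.092, -0.106], TCP at [163.555, 603.238, 214.661] pointing down, gripper open.
Joint ranges: [-3.1, 3.1], [-0.84, 2.19], [0.05, 2.79], [-1.13, 4.28], [0.06, 2.93], [-2.69, 2.69]. Speed limits (rad/s): [2.22, 2.22, 2.79, 3.14, 3.14, 3.14].

INTERFACE

Orientations are given as a rotation vector (axis times angle).
In Python, from station import robot gives the robot as it stands.
- The arm moves only by the tool step_arm, never from a script. Its arguments are lists of equal length, an entry for each row: "xyz": the shift along the tool's x, y, z in normalised numbers (1 is 0.75 m), a list of three; "rotation": the turn, a rotation vector about the tool's x, y, z in normalised numbers (1 is 4 rad), a list of three; "claw": the finger opening in m, from 0 to 0.0951. A call has 1 to 5 rows; each row is the pose to reach, as a shift and turn from the pose commanded when the call began, along the tool's axes at that moment; what a row does not reach only later rows make up. A row lasts 1/10 s, in which the tool goes at most 50 mm and 8.59 degrees, less where a joint would pass 70% of its speed; a pose out of reach is approached as far as the arm can. A shift or turn number past 1, either way, is cut back to 1. A call with a gripper value outside its range is refused whole. The fingers move at their own pace and stop on an object; the grip force is fixed at half the most. Time passes only in rows, so rows that repeat a pose let the fingers close. It gives the time, the measured TCP pose, the force, the opening and the grip force at its end, in the units of the state.
- robot.read_state(): the state, without advancing time (a new reading comes with each control period).
- robot.grab_frame(name): name is "scene" or "top" or "wrist"; returns the picture (400x640x3 uint8, blue, green, red); there is no depth.
- robot.camera_info(name): a dict with "fovy" (degrees; the focal length in pixels is half the picture's height over the tangent of half this angle, whatever the lens; pixels are square), "cx", "cy" (the principal point, pixels), "rvec" (rotation vector, rad) and "tvec" (3), from world to camera coordinates, as OpenCV has them; the wrist camera has in their place "T_tool_cam" (4x4, takes a point from camera to tool coordinates, whose origin is the TCP and whose axes are the flange's). Camera axes: x right, y down, z forward; pixel columns grow to the right and rows downward; lengths in mm; the calibration is good to about 2 mm. A picture is of the moment at which its call begins: read the wrist's pose just before it. camera_info takes no time and is no camera call.
- robot.sign_off(): hands the job in; it is judged then, once.
The state is a dict: "time": time; "joints": joint angles; "joint_vel": joint speeds; "effort": joint torques, N m; "tool_pos": TCP position; "tool_rot": TCP orientation; "ft_force": force on the tool from outside, world axes, zero at the start; "ft_torque": the same for the moment, N m; "opening": finger opening in mm; "grasp_force": force on a finger pad.
Only numpy, scipy, OpenCV 4.12 (cv2) and the standard library are available. Lean on these libraries where they do the work, as an engineer would, in place of code of your own. Each camera call takes 0.05 s, during which the arm holds its last target. There are 200 camera calls.

## Working session

There is one attempt and no reset: what is moved stays moved. The work goes in short steps, Python scripts to look and compute and a tool call to move; the robot and the scene stay as the last step left them, time stands still between calls to the robot, and variables do not carry over. Pictures are saved under pics/ and viewed, at most 10 in all, crops included, and the job is handed in when it is done.

Besides the shell and the picture viewer there is one more tool, called after "Request:" in YAML: its name, and indented under it one key for each argument. step_arm: Moves the arm, as the interface text tells. Its arguments: {"type":"object","properties":{"xyz":{"type":"array","items":{"type":"array","items":{"type":"number"}}},"rotation":{"type":"array","items":{"type":"array","items":{"type":"number"}}},"claw":{"type":"array","items":{"type":"number"}}},"required":["xyz","rotation","claw"]}

```bash
mkdir -p pics; python3 - <<'E'
from station import robot
import cv2
s=robot.read_state();print(s,robot.grip_depth)
for n in("scene","top","wrist"):
    f=robot.grab_frame(n);cv2.imwrite(f"pics/{n}0.png",f);print(n,robot.camera_info(n))
E
```

```text
{'time': 0.0, 'joints': array([ 1.20041571e+00,  4.91569037e-01,  1.55947311e+00, -1.17369306e-05,
        1.09171234e+00, -1.05581476e-01]), 'joint_vel': array([-5.69914514e-06,  6.06362172e-04,  8.46735616e-04, -3.62177940e-04,
       -2.37587554e-03,  5.91073691e-04]), 'effort': array([-4.97531131e-03, -6.12636065e+01, -2.58178174e+01,  6.90235547e-02,
        4.81864577e-02, -8.11289442e-05]), 'tool_pos': array([163.44740028, 602.98086234, 214.04772085]), 'tool_rot': array([-4.14688030e-01, -3.11383651e+00,  1.77726163e-03]), 'ft_force': array([ 0.6627022 , -0.23506499, -0.50669041]), 'ft_torque': array([ 0.02296573, -0.01132848,  0.05488442]), 'grasp_force': 0.0, 'opening': 95.32451951555348} 18.8
scene {'fovy': 55.89906231116852, 'cx': 320.66563042501025, 'cy': 197.85213325133637, 'rvec': array([ 1.87232944, -1.19043194,  0.6211683 ]), 'tvec': array([-143.72208255,  334.83882845,  927.23163985])}
top {'fovy': 48.47687929085315, 'cx': 319.46745338470913, 'cy': 196.35870459515334, 'rvec': array([ 1.94403982, -2.07767244,  0.41275461]), 'tvec': array([ 108.47678996,  489.94679998, 1560.57050712])}
wrist {'fovy': 61.7957107092741, 'cx': 316.5131247934328, 'cy': 199.22785754825784, 'T_tool_cam': array([[-1.04671400e-03, -9.56771872e-01, -2.90837565e-01,
         8.23130433e+01],
       [ 9.99999367e-01, -1.12148375e-03,  9.03967739e-05,
        -3.82579108e-01],
       [-4.12658695e-04, -2.90837287e-01,  9.56772440e-01,
        -1.69847096e+02],
       [ 0.00000000e+00,  0.00000000e+00,  0.00000000e+00,
         1.00000000e+00]])}
```

```bash
python3 - <<'E'
import cv2,numpy as np
for n in("scene","top"):
    print(cv2.imwrite(f"pics/{n}1.png",cv2.resize(cv2.imread(f"pics/{n}0.png"),(800,500),interpolation=cv2.INTER_CUBIC)))
E
```

```text
True
True
```

View pics/top1.png

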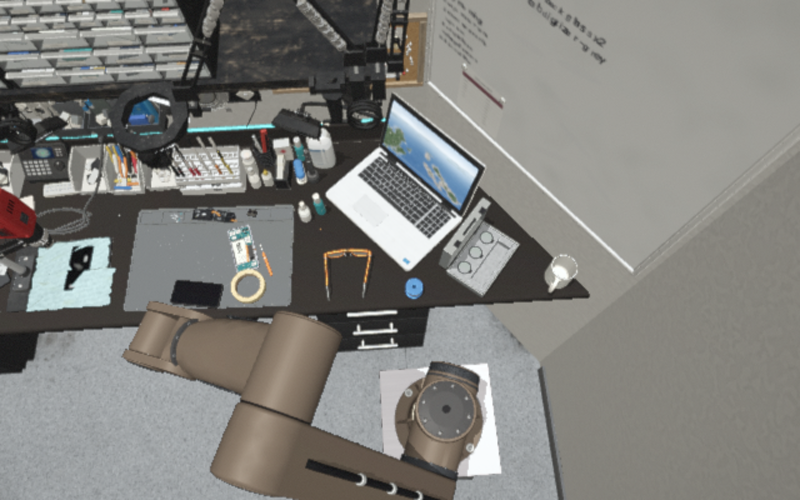

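View pics/scene1.png

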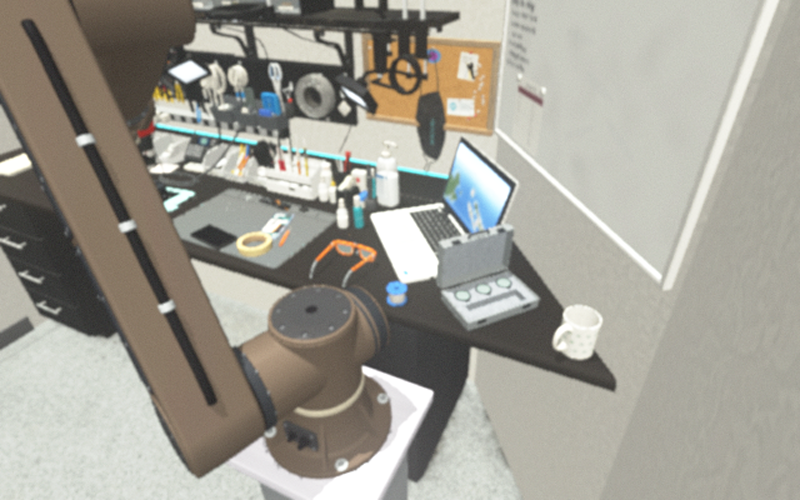

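```bash
cat > h.py <<'E'
from station import robot
import cv2,numpy as np
from scipy.spatial.transform import Rotation as R
def ray(n,uv,s=None):
    c=robot.camera_info(n);f=200/np.tan(np.radians(c['fovy'])/2)
    d=np.array([(uv[0]-c['cx'])/f,(uv[1]-c['cy'])/f,1])
    if n=='wrist':
        T=np.array(c['T_tool_cam']);A=R.from_rotvec(s['tool_rot']).as_matrix()
        return A@T[:3,3]+s['tool_pos'],A@T[:3,:3]@d
    M=R.from_rotvec(c['rvec']).as_matrix();return -M.T@c['tvec'],M.T@d
def atz(n,uv,z,s=None):
    o,d=ray(n,uv,s);return o+d*(z-o[2])/d[2]
def proj(n,P,s=None):
    c=robot.camera_info(n);f=200/np.tan(np.radians(c['fovy'])/2)
    if n=='wrist':
        T=np.array(c['T_tool_cam']);A=R.from_rotvec(s['tool_rot']).as_matrix()
        q=(A@T[:3,:3]).T@(np.array(P)-(A@T[:3,3]+s['tool_pos']))
    else: q=R.from_rotvec(c['rvec']).as_matrix()@P+c['tvec']
    return np.array([c['cx']+f*q[0]/q[2],c['cy']+f*q[1]/q[2]])
E
python3 - <<'E'
from h import *
f=cv2.imread('pics/top0.png')[145:250,245:445]
cv2.imwrite('pics/topc.png',cv2.resize(f,(800,420),interpolation=cv2.INTER_CUBIC))
for p in [(325,250),(371,250),(329,298),(366,298),(414,287),(444,265),(485,295),(519,243)]: print(p,atz('top',np.array(p)*.8,30).round())
E
```

```text
(325, 250) [524. 305.  30.]
(371, 250) [514. 163.  30.]
(329, 298) [368. 296.  30.]
(366, 298) [360. 185.  30.]
(414, 287) [385.  39.  30.]
(444, 265) [450. -59.  30.]
(485, 295) [ 346. -172.   30.]
(519, 243) [ 507. -300.   30.]
```

View pics/topc.png

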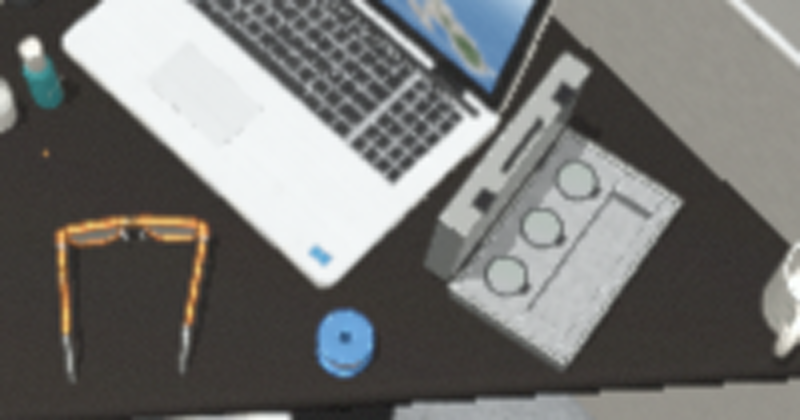

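```bash
cat >> h.py <<'E'
def calls(wps,start=None):
    """wps: list of (pos, phi_deg[, Rot]) world rows; print calls of 5 rows in tool axes (m, rad)."""
    s=robot.read_state()
    p,A=(s['tool_pos'],R.from_rotvec(s['tool_rot'])) if start is None else start
    for i in range(0,len(wps),5):
        X=[];W=[]
        for q,B in wps[i:i+5]:
            if not isinstance(B,R): B=down(B)
            X.append((A.inv().apply(np.array(q,float)-p)/1000).round(4).tolist());W.append((A.inv()*B).as_rotvec().round(3).tolist())
        print('xyz',X,'\nrot',W); p,A=np.array(q,float),B
def down(phi):
    c,s=np.cos(np.radians(phi)),np.sin(np.radians(phi));return R.from_matrix(np.array([[c,s,0],[s,-c,0],[0,0,-1]]))
def line(p0,f0,p1,f1,n): return [(np.array(p0)+(np.array(p1)-np.array(p0))*k/n,f0+(f1-f0)*k/n) for k in range(1,n+1)]
E
python3 - <<'E'
from h import *
s=robot.read_state()
calls(line(s['tool_pos'],164.9,(440,270,200),90,10))
E
```

```text
xyz [[-0.0354, -0.0249, 0.0014], [-0.0708, -0.0498, 0.0029], [-0.1062, -0.0747, 0.0043], [-0.1416, -0.0996, 0.0058], [-0.177, -0.1245, 0.0072]] 
rot [[-0.001, -0.0, 0.129], [-0.001, -0.0, 0.26], [-0.001, 0.0, 0.391], [-0.001, 0.0, 0.522], [-0.001, 0.0, 0.652]]
xyz [[-0.0433, 0.0017, 0.0014], [-0.0865, 0.0034, 0.0028], [-0.1298, 0.0051, 0.0043], [-0.173, 0.0068, 0.0057], [-0.2163, 0.0085, 0.0071]] 
rot [[0.0, 0.0, 0.131], [0.0, 0.0, 0.261], [0.0, 0.0, 0.392], [0.0, 0.0, 0.523], [0.0, 0.0, 0.654]]
```

The manual's scale: shifts go in shares of 0.75 m and turns go in shares of 4 rad. Converting my numbers, -0.177 m is -0.236, -0.1245 m is -0.166, 0.652 rad is 0.163.

Request:
step_arm:
  xyz:
    - [-0.0467,-0.0333,0.0013]
    - [-0.0947,-0.0667,0.004]
    - [-0.1413,-0.1,0.0053]
    - [-0.1893,-0.1333,0.008]
    - [-0.236,-0.166,0.0093]
  rotation:
    - [0,0,0.0323]
    - [0,0,0.065]
    - [0,0,0.0978]
    - [0,0,0.1305]
    - [0,0,0.163]
  claw: [0,0,0,0,0]

```text
time: 0.65
tool_pos: [302.5, 435.2, 207.4]
tool_rot: [-1.397, -2.814, 0.0]
ft_force: [1.1, 0.4, -0.2]
opening: 60.4
grasp_force: 0.0
```

To row units: -0.216 m is -0.288, -0.173 m is -0.2307, 0.654 rad is 0.1635.

Request:
step_arm:
  xyz:
    - [-0.0573,0.0027,0.0013]
    - [-0.1153,0.004,0.004]
    - [-0.1733,0.0067,0.0053]
    - [-0.2307,0.0093,0.008]
    - [-0.288,0.0113,0.0093]
  rotation:
    - [0,0,0.0328]
    - [0,0,0.0653]
    - [0,0,0.098]
    - [0,0,0.1308]
    - [0,0,0.1635]
  claw: [0,0,0,0,0]

```text
time: 1.15
tool_pos: [440.8, 269.0, 200.5]
tool_rot: [-2.227, -2.215, 0.0]
ft_force: [0.3, 1.3, -0.5]
opening: 20.1
grasp_force: 0.0
```

```bash
cat > snap.py <<'E'
import sys,pickle
from h import *
n=sys.argv[1];cam=sys.argv[2]
s=robot.read_state();f=robot.grab_frame(cam);pickle.dump(s,open(f'pics/{n}.pkl','wb'));cv2.imwrite(f'pics/{n}_raw.png',f)
x0,y0,x1,y1=map(int,sys.argv[3:7]) if len(sys.argv)>3 else (0,0,640,400)
f=f[y0:y1,x0:x1];k=min(800/f.shape[1],600/f.shape[0]);print('scale',k,s['tool_pos'],s['joints'].round(2))
cv2.imwrite(f'pics/{n}.png',cv2.resize(f,None,fx=k,fy=k,interpolation=cv2.INTER_CUBIC))
E
python3 snap.py w1 wrist
```

```text
scale 1.25 [440.7791997  268.95223532 200.49608279] [0.42 0.35 1.84 0.   0.95 0.43]
```

View pics/w1.png

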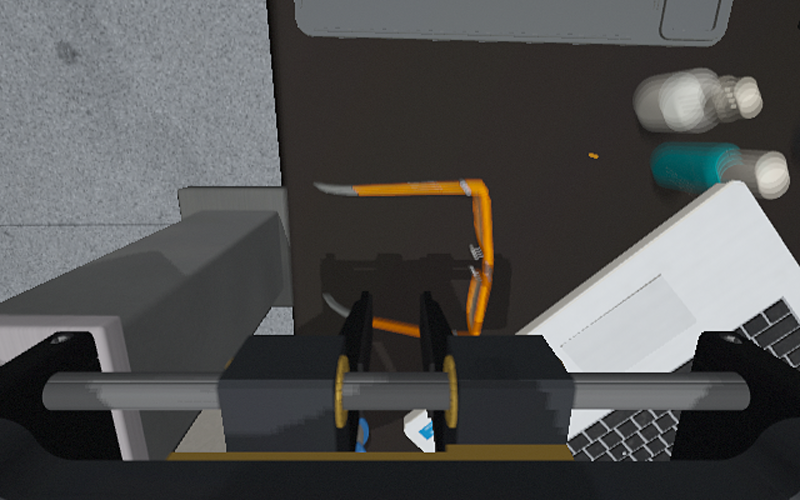

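```bash
python3 - <<'E'
from h import *
import pickle
s=pickle.load(open('pics/w1.pkl','rb'))
for p in [(488,181),(479,335),(466,187),(357,190),(420,334),(373,323),(489,265),(326,296)]: print(p,atz('wrist',np.array(p)/1.25,40,s).round(1))
print('top')
for p in [(57,230),(208,222),(64,240),(204,236),(67,332),(188,322),(133,218)]: print(p,atz('top',np.array(p)/4+[245,145],40).round(1))
E
```

```text
(488, 181) [513.7 306.3  40. ]
(479, 335) [513.6 171.1  40. ]
(466, 187) [496.6 301.7  40. ]
(357, 190) [410.3 299.8  40. ]
(420, 334) [461.6 172.4  40. ]
(373, 323) [420.4 183.4  40. ]
(489, 265) [518.6 236.3  40. ]
(326, 296) [380.8 209.2  40. ]
top
(57, 230) [509.5 307.1  40. ]
(208, 222) [508.2 161.7  40. ]
(64, 240) [498.7 300.5  40. ]
(204, 236) [493.9 166.2  40. ]
(67, 332) [405.6 299.2  40. ]
(188, 322) [407.9 185.3  40. ]
(133, 218) [517.1 233.7  40. ]
```

```bash
python3 - <<'E'
from h import *
pr=np.array([493,302.5]);pl=np.array([493,166.5])
def c(pin,sg,t,r=70): return np.r_[pin+[-r*np.cos(t)-2*np.sin(t)-12, sg*(-r*np.sin(t)+2*np.cos(t)+10)],22]
s=robot.read_state();p=s['tool_pos']
a=line(p,90,(411,328,150),90,2)+line((411,328,150),90,(411,328,22),90,3)
print('down');calls(a)
st=(np.array(a[-1][0]),down(90))
arc=[(c(pr,1,t),90) for t in np.linspace(0,1.55,15)]
print('arcR');calls(arc,st)
e=arc[-1][0];b=[(e-[20,0,0],90)]+line(e-[20,0,0],90,(450,200,90),90,2)+line((450,200,90),90,(411,140,60),90,2)+[((411,140,22),90)]*1
print('mv',e);calls(b,(e,down(90)))
arc2=[(c(pl,-1,t),90) for t in np.linspace(0.1,1.52,14)]
print('arcL');calls(arc2,(np.array(b[-1][0]),down(90)));print(arc2[-1][0])
E
```

```text
down
xyz [[0.031, -0.0171, 0.0251], [0.062, -0.0342, 0.0502], [0.0621, -0.0342, 0.0929], [0.0621, -0.0343, 0.1356], [0.0621, -0.0343, 0.1782]] 
rot [[0.001, 0.001, -0.016], [0.001, 0.001, -0.016], [0.001, 0.001, -0.016], [0.001, 0.001, -0.016], [0.001, 0.001, -0.016]]
arcR
xyz [[-0.0135, 0.0, 0.0], [-0.0212, 0.0002, 0.0], [-0.0289, 0.0013, 0.0], [-0.0364, 0.0032, 0.0], [-0.0437, 0.0059, 0.0]] 
rot [[0.0, 0.0, 0.0], [0.0, 0.0, 0.0], [0.0, 0.0, 0.0], [0.0, 0.0, 0.0], [0.0, 0.0, 0.0]]
xyz [[-0.0069, 0.0035, 0.0], [-0.0134, 0.0078, 0.0], [-0.0194, 0.0127, 0.0], [-0.0248, 0.0183, 0.0], [-0.0295, 0.0244, 0.0]] 
rot [[0.0, 0.0, 0.0], [0.0, 0.0, 0.0], [0.0, 0.0, 0.0], [0.0, 0.0, 0.0], [0.0, 0.0, 0.0]]
xyz [[-0.004, 0.0066, 0.0], [-0.0073, 0.0136, 0.0], [-0.0098, 0.021, 0.0], [-0.0115, 0.0285, 0.0], [-0.0123, 0.0363, 0.0]] 
rot [[0.0, 0.0, 0.0], [0.0, 0.0, 0.0], [0.0, 0.0, 0.0], [0.0, 0.0, 0.0], [0.0, 0.0, 0.0]]
mv [477.54479453 242.55672616  22.        ]
xyz [[0.0, -0.02, 0.0], [-0.0213, -0.0238, -0.034], [-0.0426, -0.0275, -0.068], [-0.0726, -0.047, -0.053], [-0.1026, -0.0665, -0.038]] 
rot [[0.0, 0.0, 0.0], [0.0, 0.0, 0.0], [0.0, 0.0, 0.0], [0.0, 0.0, 0.0], [0.0, 0.0, 0.0]]
xyz [[0.0, 0.0, 0.038]] 
rot [[0.0, 0.0, 0.0]]
arcL
xyz [[0.0215, 0.0002, 0.0], [0.0291, 0.0011, 0.0], [0.0365, 0.0029, 0.0], [0.0437, 0.0055, 0.0], [0.0506, 0.0088, 0.0]] 
rot [[0.0, 0.0, 0.0], [0.0, 0.0, 0.0], [0.0, 0.0, 0.0], [0.0, 0.0, 0.0], [0.0, 0.0, 0.0]]
xyz [[0.0065, 0.0041, 0.0], [0.0124, 0.0088, 0.0], [0.0179, 0.0142, 0.0], [0.0227, 0.0202, 0.0], [0.0268, 0.0266, 0.0]] 
rot [[0.0, 0.0, 0.0], [0.0, 0.0, 0.0], [0.0, 0.0, 0.0], [0.0, 0.0, 0.0], [0.0, 0.0, 0.0]]
xyz [[0.0034, 0.0068, 0.0], [0.006, 0.014, 0.0], [0.0079, 0.0214, 0.0], [0.0089, 0.029, 0.0]] 
rot [[0.0, 0.0, 0.0], [0.0, 0.0, 0.0], [0.0, 0.0, 0.0], [0.0, 0.0, 0.0]]
[475.44836577 226.30816111  22.        ]
```

To row units: 0.178 m is 0.2373, 0.136 m is 0.1813, -0.016 rad is -0.004.

Request:
step_arm:
  xyz:
    - [0.0413,-0.0227,0.0333]
    - [0.0827,-0.0453,0.0667]
    - [0.0827,-0.0453,0.124]
    - [0.0827,-0.0453,0.1813]
    - [0.0827,-0.0453,0.2373]
  rotation:
    - [0,0,-0.004]
    - [0,0,-0.004]
    - [0,0,-0.004]
    - [0,0,-0.004]
    - [0,0,-0.004]
  claw: [0,0,0,0,0]

```text
time: 1.7
tool_pos: [405.6, 332.8, 21.2]
tool_rot: [2.203, 2.24, 0.001]
ft_force: [0.9, 0.6, 0.2]
opening: 0.1
grasp_force: 0.0
```

To row units: -0.0437 m is -0.0583, -0.0365 m is -0.0487.

Request:
step_arm:
  xyz:
    - [-0.018,0,0]
    - [-0.028,0,0]
    - [-0.0387,0.0017,0]
    - [-0.0487,0.004,0]
    - [-0.0583,0.008,0]
  rotation:
    - [0,0,0]
    - [0,0,0]
    - [0,0,0]
    - [0,0,0]
    - [0,0,0]
  claw: [0,0,0,0,0]

```text
time: 2.2
tool_pos: [413.5, 288.4, 24.2]
tool_rot: [2.203, 2.238, 0.004]
ft_force: [0.3, 1.1, -0.1]
opening: 0.4
grasp_force: 0.1
```

To row units: -0.0295 m is -0.0393, -0.025 m is -0.0333.

Request:
step_arm:
  xyz:
    - [-0.0093,0.0047,0]
    - [-0.0179,0.0107,0]
    - [-0.0259,0.0169,0]
    - [-0.0333,0.024,0]
    - [-0.0393,0.0325,0]
  rotation:
    - [0,0,0]
    - [0,0,0]
    - [0,0,0]
    - [0,0,0]
    - [0,0,0]
  claw: [0,0,0,0,0]

```text
time: 2.7
tool_pos: [438.0, 259.3, 22.6]
tool_rot: [-2.204, -2.239, 0.0]
ft_force: [0.4, -0.7, 0.1]
opening: 0.7
grasp_force: 0.0
```

To row units: 0.0363 m is 0.0484, 0.0285 m is 0.038.

Request:
step_arm:
  xyz:
    - [-0.0053,0.0088,0]
    - [-0.0097,0.0181,0]
    - [-0.0133,0.028,0]
    - [-0.0153,0.038,0]
    - [-0.0164,0.0484,0]
  rotation:
    - [0,0,0]
    - [0,0,0]
    - [0,0,0]
    - [0,0,0]
    - [0,0,0]
  claw: [0,0,0,0,0]

```text
time: 3.2
tool_pos: [474.7, 248.0, 22.6]
tool_rot: [-2.204, -2.239, -0.0]
ft_force: [0.2, -0.5, -0.4]
opening: 0.6
grasp_force: 0.0
```

To row units: -0.1026 m is -0.1368, -0.073 m is -0.0973.

Request:
step_arm:
  xyz:
    - [0,-0.0267,0]
    - [-0.028,-0.032,-0.0453]
    - [-0.0568,-0.0367,-0.0907]
    - [-0.0973,-0.0627,-0.0707]
    - [-0.1368,-0.0887,-0.0507]
  rotation:
    - [0,0,0]
    - [0,0,0]
    - [0,0,0]
    - [0,0,0]
    - [0,0,0]
  claw: [0,0,0,0,0]

```text
time: 3.7
tool_pos: [409.8, 143.9, 61.5]
tool_rot: [2.201, 2.238, 0.005]
ft_force: [0.4, -1.4, -0.3]
opening: 0.7
grasp_force: 0.0
```

```bash
python3 snap.py t2 top 245 145 445 250
```

```text
scale 4.0 [409.76102248 143.86360025  61.52237983] [0.19 0.48 2.17 0.   0.49 0.17]
```

View pics/t2.png

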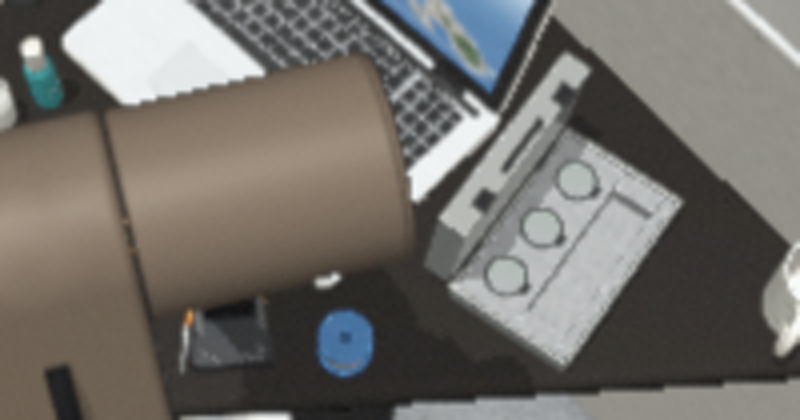

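To row units: 0.038 m is 0.0507, 0.02 m is 0.0267.

Request:
step_arm:
  xyz:
    - [0,0,0.0267]
    - [0,0,0.0507]
    - [0,0,0.0507]
  rotation:
    - [0,0,0]
    - [0,0,0]
    - [0,0,0]
  claw: [0,0,0]

```text
time: 4.05
tool_pos: [408.8, 144.2, 21.3]
tool_rot: [-2.203, -2.238, 0.003]
ft_force: [-0.1, -0.0, 0.9]
opening: 0.4
grasp_force: 0.0
```

```bash
python3 - <<'E'
from h import *
pl=np.array([493,166.5])
def c(pin,sg,t,r=70): return np.r_[pin+[-r*np.cos(t)-2*np.sin(t)-12, sg*(-r*np.sin(t)+2*np.cos(t)+10)],22]
print(robot.read_state()['tool_pos'])
calls([(c(pl,-1,t),90) for t in list(np.linspace(0.1,1.54,14))+[1.54]])
E
```

```text
[408.83174866 144.22944488  21.29321542]
xyz [[0.0172, 0.0026, -0.0007], [0.0249, 0.0037, -0.0007], [0.0324, 0.0056, -0.0007], [0.0397, 0.0084, -0.0007], [0.0466, 0.0119, -0.0008]] 
rot [[-0.003, 0.0, 0.016], [-0.003, 0.0, 0.016], [-0.003, 0.0, 0.016], [-0.003, 0.0, 0.016], [-0.003, 0.0, 0.016]]
xyz [[0.0065, 0.0042, 0.0], [0.0126, 0.0091, 0.0], [0.018, 0.0146, 0.0], [0.0228, 0.0207, 0.0], [0.0269, 0.0272, 0.0]] 
rot [[0.0, 0.0, 0.0], [0.0, 0.0, 0.0], [0.0, 0.0, 0.0], [0.0, 0.0, 0.0], [0.0, 0.0, 0.0]]
xyz [[0.0034, 0.007, 0.0], [0.0059, 0.0143, 0.0], [0.0076, 0.0219, 0.0], [0.0085, 0.0296, 0.0], [0.0085, 0.0296, 0.0]] 
rot [[0.0, 0.0, 0.0], [0.0, 0.0, 0.0], [0.0, 0.0, 0.0], [0.0, 0.0, 0.0], [0.0, 0.0, 0.0]]
```

To row units: 0.0466 m is 0.0621, 0.04 m is 0.0533, 0.016 rad is 0.004.

Request:
step_arm:
  xyz:
    - [0.0227,0.0035,0]
    - [0.0333,0.0049,0]
    - [0.0432,0.0075,0]
    - [0.0533,0.0112,0]
    - [0.0621,0.016,0]
  rotation:
    - [0,0,0.004]
    - [0,0,0.004]
    - [0,0,0.004]
    - [0,0,0.004]
    - [0,0,0.004]
  claw: [0,0,0,0,0]

```text
time: 4.55
tool_pos: [420.7, 191.8, 22.9]
tool_rot: [2.221, 2.222, 0.001]
ft_force: [-0.8, 0.7, -0.0]
opening: 0.4
grasp_force: 0.1
```

To row units: 0.0272 m is 0.0363, 0.027 m is 0.036.

Request:
step_arm:
  xyz:
    - [0.0087,0.0056,0]
    - [0.0168,0.012,0]
    - [0.024,0.0195,0]
    - [0.0307,0.0276,0]
    - [0.036,0.0363,0]
  rotation:
    - [0,0,0]
    - [0,0,0]
    - [0,0,0]
    - [0,0,0]
    - [0,0,0]
  claw: [0,0,0,0,0]

```text
time: 5.05
tool_pos: [448.2, 218.6, 22.6]
tool_rot: [-2.221, -2.222, -0.0]
ft_force: [-0.4, 0.2, -0.4]
opening: 0.6
grasp_force: 0.1
```

To row units: 0.0296 m is 0.0395, 0.022 m is 0.0293.

Request:
step_arm:
  xyz:
    - [0.0045,0.0093,0]
    - [0.008,0.0191,0]
    - [0.0101,0.0293,0]
    - [0.0113,0.0395,0]
    - [0.0113,0.0395,0]
  rotation:
    - [0,0,0]
    - [0,0,0]
    - [0,0,0]
    - [0,0,0]
    - [0,0,0]
  claw: [0,0,0,0,0]

```text
time: 5.55
tool_pos: [478.4, 226.7, 22.6]
tool_rot: [2.222, 2.221, 0.001]
ft_force: [0.2, 0.5, 0.7]
opening: 0.6
grasp_force: 0.0
```

To row units: -0.15 m is -0.2, -0.13 m is -0.1733.

Request:
step_arm:
  xyz:
    - [0,-0.04,0]
    - [0.02,-0.0467,-0.0573]
    - [0.0467,-0.0467,-0.1173]
    - [0.0733,-0.0467,-0.1733]
    - [0.0867,-0.0467,-0.2]
  rotation:
    - [0,0,0]
    - [0,0,0]
    - [0,0,0]
    - [0,0,0]
    - [0,0,0]
  claw: [0.0,0.05,0.095,0.095,0.095]

```text
time: 6.05
tool_pos: [442.7, 293.2, 176.3]
tool_rot: [2.22, 2.221, 0.007]
ft_force: [-0.5, -0.6, -0.9]
opening: 27.2
grasp_force: 0.0
```

Request:
step_arm:
  xyz:
    - [0,0,0]
    - [0,0,0]
    - [0,0,0]
  rotation:
    - [0,0,0]
    - [0,0,0]
    - [0,0,0]
  claw: [0.095,0.095,0.095]

```text
time: 6.35
tool_pos: [441.6, 290.9, 171.3]
tool_rot: [-2.221, -2.22, 0.004]
ft_force: [-0.6, 1.1, -0.1]
opening: 51.2
grasp_force: 0.0
```

```bash
python3 snap.py w2 wrist 240 80 480 260
```

```text
scale 3.3333333333333335 [441.62186995 290.93055224 171.33528885] [0.46 0.41 1.84 0.   0.89 0.46]
```

View pics/w2.png

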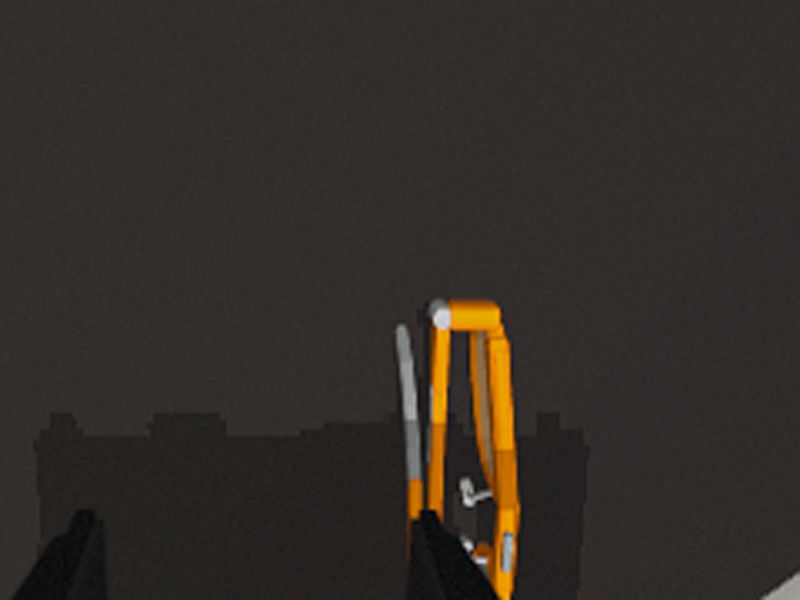

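```bash
python3 - <<'E'
from h import *
import pickle
s=pickle.load(open('pics/w2.pkl','rb'))
for p,z in [((441,315),42),((500,302),44),((518,505),44),((435,430),40),((430,520),40),((402,327),15),((413,480),40)]: print(p,atz('wrist',np.array(p)/3.3333+[240,80],z,s).round(1))
f=cv2.imread('pics/t2_raw.png')
E
```

```text
(441, 315) [492.4 305.6  42. ]
(500, 302) [507.9 309.7  44. ]
(518, 505) [516.8 250.3  44. ]
(435, 430) [492.6 271.7  40. ]
(430, 520) [492.4 243.9  40. ]
(402, 327) [485.4 295.9  15. ]
(413, 480) [486.9 256.4  40. ]
```

To row units: 0.09 m is 0.12, 0.06 m is 0.08.

Request:
step_arm:
  xyz:
    - [-0.0267,0.0267,0.0267]
    - [-0.0533,0.0533,0.0533]
    - [-0.0733,0.08,0.08]
    - [-0.0733,0.0807,0.1067]
    - [-0.0733,0.0807,0.12]
  rotation:
    - [0,0,0]
    - [0,0,0]
    - [0,0,0]
    - [0,0,0]
    - [0,0,0]
  claw: [0.095,0.095,0.095,0.095,0.095]

```text
time: 6.9
tool_pos: [502.1, 235.4, 80.0]
tool_rot: [-2.222, -2.218, 0.005]
ft_force: [-0.1, -0.9, -0.1]
opening: 93.1
grasp_force: 0.0
```

To row units: 0.055 m is 0.0733, 0.04 m is 0.0533.

Request:
step_arm:
  xyz:
    - [0,0,0.0267]
    - [0,0,0.0533]
    - [0,0,0.0733]
    - [0,0,0.0733]
    - [0,0,0.0733]
  rotation:
    - [0,0,0]
    - [0,0,0]
    - [0,0,0]
    - [0,0,0]
    - [0,0,0]
  claw: [0.095,0.095,0.095,0.095,0.07]

```text
time: 7.4
tool_pos: [502.4, 236.8, 27.7]
tool_rot: [-2.221, -2.221, 0.001]
ft_force: [0.5, 0.6, -0.7]
opening: 91.2
grasp_force: 0.0
```

```bash
python3 snap.py w3 wrist 160 120 560 400
```

```text
scale 2.0 [502.44926773 236.79392636  27.70266422] [0.32 0.65 1.89 0.   0.6  0.32]
```

View pics/w3.png

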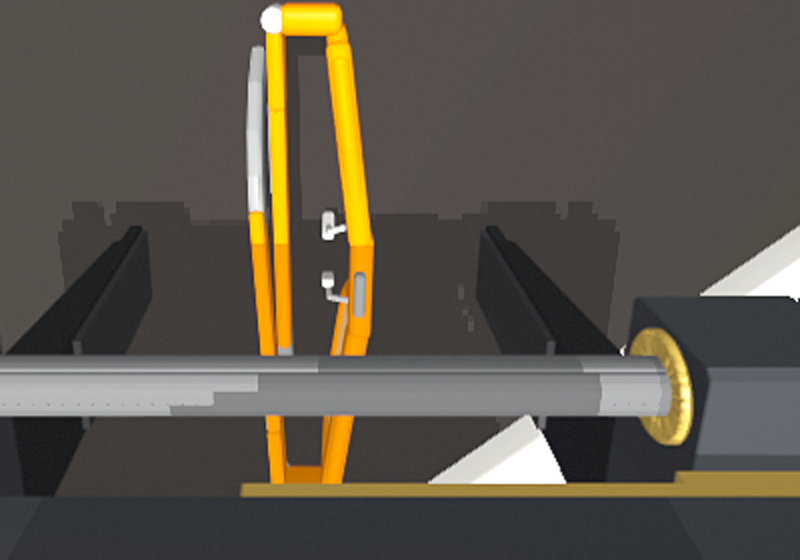

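```bash
python3 - <<'E'
from h import *
import pickle
s=pickle.load(open('pics/w3.pkl','rb'))
for p,z in [((362,295),44),((275,22),41),((340,8),44),((340,480),44),((272,480),41)]: print(p,atz('wrist',np.array(p)/2+[160,120],z,s).round(1))
print((proj('wrist',s['tool_pos'],s)-[160,120])*2)
E
```

```text
(362, 295) [514.9 235.7  44. ]
(275, 22) [493.6 304.1  41. ]
(340, 8) [508.5 307.5  44. ]
(340, 480) [509.9 177.8  44. ]
(272, 480) [490.5 175.   41. ]
[313.37200665 262.99703503]
```

Request:
step_arm:
  xyz:
    - [0,0,0]
    - [0,0,0]
    - [0,0,0]
    - [0,0,0]
    - [0,0,0]
  rotation:
    - [0,0,0]
    - [0,0,0]
    - [0,0,0]
    - [0,0,0]
    - [0,0,0]
  claw: [0.06,0.055,0.05,0.045,0.042]

```text
time: 7.95
tool_pos: [502.8, 236.7, 27.8]
tool_rot: [2.221, 2.221, 0.0]
ft_force: [0.2, 0.1, 0.5]
opening: 48.5
grasp_force: 0.0
```

Request:
step_arm:
  xyz:
    - [0,0,0]
    - [0,0,0]
    - [0,0,0]
    - [0,0,0]
    - [0,0,0]
  rotation:
    - [0,0,0]
    - [0,0,0]
    - [0,0,0]
    - [0,0,0]
    - [0,0,0]
  claw: [0.04,0.036,0.032,0.028,0.024]

```text
time: 8.45
tool_pos: [502.8, 236.7, 27.6]
tool_rot: [2.221, 2.221, 0.0]
ft_force: [0.7, 0.2, -0.2]
opening: 27.7
grasp_force: 30.0
```

Request:
step_arm:
  xyz:
    - [0,0,0]
    - [0,0,0]
    - [0,0,0]
    - [0,0,0]
  rotation:
    - [0,0,0]
    - [0,0,0]
    - [0,0,0]
    - [0,0,0]
  claw: [0.022,0.02,0.02,0.02]

```text
time: 8.85
tool_pos: [502.8, 236.7, 27.7]
tool_rot: [-2.221, -2.221, -0.0]
ft_force: [0.8, 0.2, -0.7]
opening: 27.8
grasp_force: 30.0
```

```bash
python3 - <<'E'
from h import *
P=[atz('top',np.array(p)/4+[245,145],28)[:2] for p in [(449,286),(566,363),(683,201)]]
for p in P: print(p.round(1))
a,b,c=P
print(np.linalg.norm(a-b),np.linalg.norm(c-b)); m=(a+c)/2
u=(a-b);print('ctr',m,'xdir',np.degrees(np.arctan2(u[1],u[0])), 'from y',np.degrees(np.arctan2(*(b-c)[::-1]))-90)
E
```

```text
[431.8 -65. ]
[ 347.9 -167.2]
[ 504.3 -301.7]
132.2383841659597 206.30833879379068
ctr [ 468.04896548 -183.3429059 ] xdir 50.62248137449904 from y 49.33570971017471
```

```bash
python3 - <<'E'
from h import *
s=robot.read_state();p=s['tool_pos']
a=line(p,90,p+[0,0,187],90,5)
a+=line(p+[0,0,187],90,(446,-209,215),139.8,15)+[((446,-209,215),139.8)]*3
calls(a)
E
```

```text
xyz [[0.0, 0.0, -0.0374], [0.0, 0.0, -0.0748], [0.0, 0.0, -0.1122], [0.0, 0.0, -0.1496], [0.0, 0.0, -0.187]] 
rot [[0.0, -0.0, -0.0], [0.0, -0.0, -0.0], [0.0, -0.0, -0.0], [0.0, -0.0, -0.0], [0.0, -0.0, -0.0]]
xyz [[-0.0297, -0.0038, -0.0], [-0.0594, -0.0076, -0.0], [-0.0891, -0.0114, -0.0001], [-0.1189, -0.0151, -0.0001], [-0.1486, -0.0189, -0.0001]] 
rot [[0.0, 0.0, -0.058], [0.0, 0.0, -0.116], [0.0, 0.0, -0.174], [0.0, 0.0, -0.232], [0.0, 0.0, -0.29]]
xyz [[-0.0274, -0.0121, -0.0], [-0.0548, -0.0242, -0.0], [-0.0822, -0.0363, -0.0001], [-0.1096, -0.0485, -0.0001], [-0.137, -0.0606, -0.0001]] 
rot [[0.0, 0.0, -0.058], [0.0, 0.0, -0.116], [0.0, 0.0, -0.174], [0.0, 0.0, -0.232], [0.0, 0.0, -0.29]]
xyz [[-0.0228, -0.0194, -0.0], [-0.0456, -0.0389, -0.0], [-0.0684, -0.0583, -0.0001], [-0.0912, -0.0777, -0.0001], [-0.114, -0.0972, -0.0001]] 
rot [[0.0, 0.0, -0.058], [0.0, 0.0, -0.116], [0.0, 0.0, -0.174], [0.0, 0.0, -0.232], [0.0, 0.0, -0.29]]
xyz [[0.0, 0.0, 0.0], [0.0, 0.0, 0.0], [0.0, 0.0, 0.0]] 
rot [[0.0, 0.0, 0.0], [0.0, 0.0, 0.0], [0.0, 0.0, 0.0]]
```

To row units: -0.187 m is -0.2493, -0.15 m is -0.2.

Request:
step_arm:
  xyz:
    - [0,0,-0.0267]
    - [0,0,-0.08]
    - [0,0,-0.14]
    - [0,0,-0.2]
    - [0,0,-0.2493]
  rotation:
    - [0,0,0]
    - [0,0,0]
    - [0,0,0]
    - [0,0,0]
    - [0,0,0]
  claw: [0.02,0.02,0.02,0.02,0.02]

```text
time: 9.35
tool_pos: [502.6, 236.7, 217.1]
tool_rot: [2.221, 2.221, 0.002]
ft_force: [1.2, -0.6, -0.7]
opening: 27.8
grasp_force: 30.0
```

To row units: -0.1486 m is -0.1981, -0.119 m is -0.1587, -0.29 rad is -0.0725.

Request:
step_arm:
  xyz:
    - [-0.04,-0.0053,0]
    - [-0.0792,-0.0101,0]
    - [-0.1187,-0.0152,0]
    - [-0.1587,-0.02,0]
    - [-0.1981,-0.0253,0]
  rotation:
    - [0,0,-0.0145]
    - [0,0,-0.029]
    - [0,0,-0.0435]
    - [0,0,-0.058]
    - [0,0,-0.0725]
  claw: [0.02,0.02,0.02,0.02,0.02]

```text
time: 9.85
tool_pos: [483.1, 87.0, 214.6]
tool_rot: [-1.874, -2.521, 0.0]
ft_force: [-0.0, 0.0, -1.3]
opening: 27.9
grasp_force: 30.0
```

To row units: -0.137 m is -0.1827, -0.11 m is -0.1467, -0.29 rad is -0.0725.

Request:
step_arm:
  xyz:
    - [-0.0365,-0.016,0]
    - [-0.0733,-0.032,0]
    - [-0.1093,-0.048,0]
    - [-0.1467,-0.0647,0]
    - [-0.1827,-0.0808,0]
  rotation:
    - [0,0,-0.0145]
    - [0,0,-0.029]
    - [0,0,-0.0435]
    - [0,0,-0.058]
    - [0,0,-0.0725]
  claw: [0.02,0.02,0.02,0.02,0.02]

```text
time: 10.35
tool_pos: [464.3, -61.6, 214.6]
tool_rot: [-1.49, -2.765, -0.0]
ft_force: [0.6, 0.6, -0.6]
opening: 27.6
grasp_force: 30.0
```

To row units: -0.114 m is -0.152, -0.0972 m is -0.1296, -0.29 rad is -0.0725.

Request:
step_arm:
  xyz:
    - [-0.0307,-0.0259,0]
    - [-0.0608,-0.052,0]
    - [-0.0912,-0.0773,0]
    - [-0.1213,-0.1036,0]
    - [-0.152,-0.1296,0]
  rotation:
    - [0,0,-0.0145]
    - [0,0,-0.029]
    - [0,0,-0.0435]
    - [0,0,-0.058]
    - [0,0,-0.0725]
  claw: [0.02,0.02,0.02,0.02,0.02]

```text
time: 10.85
tool_pos: [445.4, -210.2, 214.5]
tool_rot: [-1.075, -2.952, -0.0]
ft_force: [0.6, -1.0, -0.9]
opening: 27.8
grasp_force: 30.0
```

Request:
step_arm:
  xyz:
    - [0,0,0]
    - [0,0,0]
    - [0,0,0]
  rotation:
    - [0,0,0]
    - [0,0,0]
    - [0,0,0]
  claw: [0.02,0.02,0.02]

```text
time: 11.15
tool_pos: [445.9, -208.4, 214.5]
tool_rot: [-1.079, -2.95, -0.001]
ft_force: [0.4, 0.3, -0.3]
opening: 27.9
grasp_force: 30.0
```

```bash
python3 snap.py w4 wrist 80 30 560 390
```

```text
scale 1.6666666666666667 [ 445.85024558 -208.36433814  214.51366754] [-0.57  0.3   1.88  0.    0.96 -1.44]
```

View pics/w4.png

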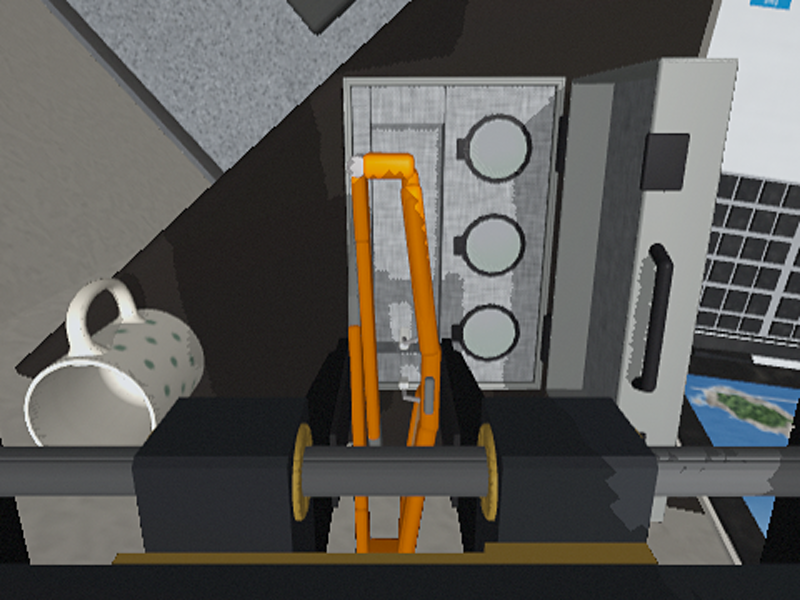

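```bash
python3 - <<'E'
from h import *
import pickle
s=pickle.load(open('pics/w4.pkl','rb'))
a=np.radians(49.8);C=np.array([468,-183.3]);M=np.array([[np.cos(a),np.sin(a)],[-np.sin(a),np.cos(a)]])
def f(p,z): w=atz('wrist',np.array(p)/1.66667+[80,30],z,s)[:2]; return w.round(1),(M@(w-C)).round(1)
for n,p,z in [('UL',(344,78),28),('UR',(565,78),28),('BR',(541,388),28),('L2',(347,330),28),('bayUL',(371,125),25.5),('bayUR',(443,125),25.5),('bayL',(372,340),25.5),('lens1',(500,148),25.5),('lens2',(494,244),25.5),('lens3',(490,332),25.5),('lidTopIn',(660,60),165),('lidTopOut',(738,60),165),('lidbotIn',(648,330),165),('specUp',(412,155),214.5-27.7+44),('pinUp',(358,165),214.5-27.7+41),('bridge',(430,395),214.5-27.7+44)]: print(n,*f(p,z))
print('tool',M@(s['tool_pos'][:2]-C), np.degrees(2*np.arctan2(s['tool_rot'][1],s['tool_rot'][0])))
E
```

```text
UL [ 348.1 -165.5] [-63.8 103.1]
UR [434.  -63.9] [ 69.2 103. ]
BR [ 592.8 -196.5] [  70.5 -103.9]
L2 [ 470.9 -272.2] [-66.1 -59.6]
bayUL [ 379.1 -171. ] [-48.   75.8]
bayUR [ 408.  -136.9] [-3.3 75.8]
bayL [ 488.3 -264.7] [-49.1 -68.1]
lens1 [ 441.9 -118.3] [32.8 61.9]
lens2 [ 488.6 -158.6] [32.2  0.2]
lens3 [ 536.6 -198.5] [ 32.7 -62.2]
lidTopIn [431.8 -69. ] [ 64.  101.5]
lidTopOut [450.3 -47.1] [ 92.6 101.4]
lidbotIn [ 519.3 -130.3] [73.6 -5. ]
specUp [ 394.3 -158.9] [-29.  72.]
pinUp [ 387.  -172.1] [-43.8  69.1]
bridge [ 453.3 -200.7] [-22.8  -0. ]
tool [-33.4407712    0.73992472] -220.16567849126528
```

```bash
python3 - <<'E'
from h import *
a=np.radians(49.8);C=np.array([468,-183.3]);M=np.array([[np.cos(a),np.sin(a)],[-np.sin(a),np.cos(a)]])
xy=C+M.T@[-32,-0.3]; B=down(139.8)*R.from_rotvec([-.044,0,0])
print(xy)
s=robot.read_state()
w=[(np.r_[xy,z],B) for z in (195,165,135,110,90)]+[(np.r_[xy,z],B) for z in (75,65,58,52,52)]+[(np.r_[xy,z],B) for z in (48,44,41,38,36)]
calls(w)
E
```

```text
[ 447.5744928  -207.93511022]
xyz [[-0.001, 0.0013, 0.0196], [-0.001, 0.0013, 0.0496], [-0.001, 0.0013, 0.0796], [-0.0011, 0.0013, 0.1046], [-0.0011, 0.0012, 0.1246]] 
rot [[-0.044, -0.0, 0.001], [-0.044, -0.0, 0.001], [-0.044, -0.0, 0.001], [-0.044, -0.0, 0.001], [-0.044, -0.0, 0.001]]
xyz [[0.0, -0.0007, 0.015], [0.0, -0.0011, 0.025], [0.0, -0.0014, 0.032], [0.0, -0.0017, 0.038], [0.0, -0.0017, 0.038]] 
rot [[0.0, 0.0, 0.0], [0.0, 0.0, 0.0], [0.0, 0.0, 0.0], [0.0, 0.0, 0.0], [0.0, 0.0, 0.0]]
xyz [[0.0, -0.0002, 0.004], [0.0, -0.0004, 0.008], [0.0, -0.0005, 0.011], [0.0, -0.0006, 0.014], [0.0, -0.0007, 0.016]] 
rot [[0.0, 0.0, 0.0], [0.0, 0.0, 0.0], [0.0, 0.0, 0.0], [0.0, 0.0, 0.0], [0.0, 0.0, 0.0]]
```

To row units: 0.1245 m is 0.166, 0.0013 m is 0.0017, -0.044 rad is -0.011.

Request:
step_arm:
  xyz:
    - [-0.0013,0.0017,0.0267]
    - [-0.0013,0.0017,0.0667]
    - [-0.0013,0.0017,0.1067]
    - [-0.0013,0.0017,0.14]
    - [-0.0013,0.0017,0.166]
  rotation:
    - [-0.011,0,0]
    - [-0.011,0,0]
    - [-0.011,0,0]
    - [-0.011,0,0]
    - [-0.011,0,0]
  claw: [0.02,0.02,0.02,0.02,0.02]

```text
time: 11.7
tool_pos: [447.5, -207.7, 88.9]
tool_rot: [1.072, 2.937, 0.065]
ft_force: [0.5, -0.1, -1.1]
opening: 28.1
grasp_force: 30.0
```

To row units: 0.038 m is 0.0507, 0.032 m is 0.0427.

Request:
step_arm:
  xyz:
    - [0,-0.0009,0.02]
    - [0,-0.0015,0.0333]
    - [0,-0.0019,0.0427]
    - [0,-0.0023,0.0507]
    - [0,-0.0023,0.0507]
  rotation:
    - [0,0,0]
    - [0,0,0]
    - [0,0,0]
    - [0,0,0]
    - [0,0,0]
  claw: [0.02,0.02,0.02,0.02,0.02]

```text
time: 12.2
tool_pos: [447.6, -208.6, 51.8]
tool_rot: [1.073, 2.936, 0.065]
ft_force: [-0.5, 0.2, -0.9]
opening: 28.1
grasp_force: 30.0
```

To row units: 0.016 m is 0.0213, 0.014 m is 0.0187.

Request:
step_arm:
  xyz:
    - [0,-0.0003,0.0053]
    - [0,-0.0005,0.0107]
    - [0,-0.0007,0.0147]
    - [0,-0.0008,0.0187]
    - [0,-0.0009,0.0213]
  rotation:
    - [0,0,0]
    - [0,0,0]
    - [0,0,0]
    - [0,0,0]
    - [0,0,0]
  claw: [0.02,0.02,0.02,0.02,0.02]

```text
time: 12.7
tool_pos: [447.6, -208.8, 35.8]
tool_rot: [1.073, 2.936, 0.065]
ft_force: [-0.0, 0.3, -0.1]
opening: 27.7
grasp_force: 30.0
```

To row units: 0.0035 m is 0.0047, 0.003 m is 0.004.

Request:
step_arm:
  xyz:
    - [0,0,0.0013]
    - [0,-0.0001,0.0027]
    - [0,-0.0001,0.004]
    - [0,-0.0003,0.0047]
    - [0,-0.0003,0.0047]
  rotation:
    - [0,0,0]
    - [0,0,0]
    - [0,0,0]
    - [0,0,0]
    - [0,0,0]
  claw: [0.02,0.02,0.02,0.02,0.02]

```text
time: 13.2
tool_pos: [447.6, -208.8, 32.5]
tool_rot: [1.073, 2.936, 0.065]
ft_force: [0.2, -0.2, -0.8]
opening: 27.8
grasp_force: 30.0
```

To row units: 0.001 m is 0.0013, 0.0005 m is 0.0007.

Request:
step_arm:
  xyz:
    - [0,0,0.0007]
    - [0,0,0.0007]
    - [0,0,0.0013]
    - [0,0,0.0013]
  rotation:
    - [0,0,0]
    - [0,0,0]
    - [0,0,0]
    - [0,0,0]
  claw: [0.02,0.02,0.02,0.02]

```text
time: 13.6
tool_pos: [447.7, -208.9, 31.6]
tool_rot: [1.073, 2.936, 0.065]
ft_force: [0.1, -0.8, 0.5]
opening: 27.8
grasp_force: 30.0
```

To row units: 0.0008 m is 0.0011, 0.0004 m is 0.0005.

Request:
step_arm:
  xyz:
    - [0,0,0.0005]
    - [0,0,0.0005]
    - [0,0,0.0011]
    - [0,0,0.0011]
  rotation:
    - [0,0,0]
    - [0,0,0]
    - [0,0,0]
    - [0,0,0]
  claw: [0.02,0.02,0.02,0.02]

```text
time: 14.0
tool_pos: [447.7, -208.8, 31.3]
tool_rot: [1.073, 2.935, 0.065]
ft_force: [-2.0, 0.1, 10.3]
opening: 27.9
grasp_force: 30.0
```

To row units: 0.0008 m is 0.0011, 0.0004 m is 0.0005.

Request:
step_arm:
  xyz:
    - [0,0,0.0005]
    - [0,0,0.0005]
    - [0,0,0.0011]
    - [0,0,0.0011]
  rotation:
    - [0,0,0]
    - [0,0,0]
    - [0,0,0]
    - [0,0,0]
  claw: [0.02,0.02,0.02,0.02]

```text
time: 14.4
tool_pos: [447.7, -208.8, 31.2]
tool_rot: [1.072, 2.935, 0.064]
ft_force: [-4.6, 0.7, 21.0]
opening: 27.7
grasp_force: 30.0
```

To row units: -0.001 m is -0.0013.

Request:
step_arm:
  xyz:
    - [0,0,-0.0013]
    - [0,0,-0.0013]
    - [0,0,-0.0013]
    - [0,0,-0.0013]
    - [0,0,-0.0013]
  rotation:
    - [0,0,0]
    - [0,0,0]
    - [0,0,0]
    - [0,0,0]
    - [0,0,0]
  claw: [0.02,0.02,0.03,0.034,0.037]

```text
time: 14.9
tool_pos: [447.5, -208.7, 30.7]
tool_rot: [1.073, 2.936, 0.065]
ft_force: [0.4, 0.6, 0.2]
opening: 35.5
grasp_force: 0.0
```

To row units: -0.012 m is -0.016, -0.006 m is -0.008.

Request:
step_arm:
  xyz:
    - [0,0,0]
    - [0,0,0]
    - [0,0,-0.0027]
    - [0,0.0004,-0.008]
    - [0,0.0007,-0.016]
  rotation:
    - [0,0,0]
    - [0,0,0]
    - [0,0,0]
    - [0,0,0]
    - [0,0,0]
  claw: [0.037,0.037,0.037,0.037,0.037]

```text
time: 15.4
tool_pos: [447.5, -208.7, 43.2]
tool_rot: [1.073, 2.936, 0.065]
ft_force: [-0.8, 0.1, -0.2]
opening: 36.8
grasp_force: 0.0
```

To row units: -0.15 m is -0.2, -0.11 m is -0.1467.

Request:
step_arm:
  xyz:
    - [0,0.0007,-0.016]
    - [0,0.002,-0.0467]
    - [0,0.004,-0.0933]
    - [0,0.0067,-0.1467]
    - [0,0.0093,-0.2]
  rotation:
    - [0,0,0]
    - [0,0,0]
    - [0,0,0]
    - [0,0,0]
    - [0,0,0]
  claw: [0.037,0.037,0.037,0.037,0.037]

```text
time: 15.9
tool_pos: [447.4, -208.3, 195.6]
tool_rot: [1.073, 2.936, 0.064]
ft_force: [0.9, 0.2, -0.7]
opening: 37.0
grasp_force: 0.0
```

To row units: -0.04 m is -0.0533, -0.02 m is -0.0267.

Request:
step_arm:
  xyz:
    - [0,0.0013,-0.0267]
    - [0,0.0027,-0.0533]
    - [0,0.0027,-0.0533]
  rotation:
    - [0,0,0]
    - [0,0,0]
    - [0,0,0]
  claw: [0.037,0,0]

```text
time: 16.2
tool_pos: [448.5, -208.6, 236.4]
tool_rot: [1.071, 2.931, 0.062]
ft_force: [0.0, -0.1, -0.4]
opening: 26.1
grasp_force: 0.0
```

```bash
python3 snap.py w5 wrist 80 30 560 390; python3 - <<'E'
from h import *
f=robot.grab_frame('scene');cv2.imwrite('pics/s5_raw.png',f)
w=cv2.imread('pics/w5.png')[:300]; c=cv2.resize(f[175:275,330:500],(510,300),interpolation=cv2.INTER_CUBIC)
w[:,:0]=0
out=np.zeros((600,800,3),np.uint8);out[:300]=w[:300];out[300:,:510]=c
cv2.imwrite('pics/both5.png',cv2.imread('pics/w5.png') if 0 else out)
E
```

```text
scale 1.6666666666666667 [ 448.52520334 -208.64870661  236.40632403] [-0.59  0.28  1.85  0.05  1.01 -1.49]
```

View pics/both5.png

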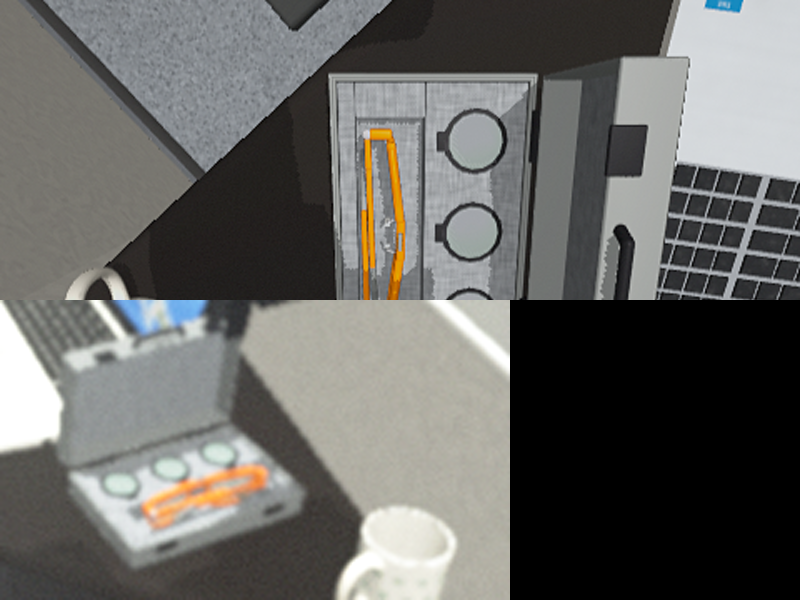

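```bash
python3 - <<'E'
from h import *
a=np.radians(49.8);C=np.array([468,-183.3])+1.2*np.array([np.cos(a),np.sin(a)]);M=np.array([[np.cos(a),np.sin(a)],[-np.sin(a),np.cos(a)]])
for p in [(458,212),(382,150),(485,165),(393,93)]:
  for z in (15,150,200,230): print(p,z,(M@(atz('top',np.array(p)*.8,z)[:2]-C)).round(0))
# triangulate screen top-right corner using scene view (513,188)/1.25 & top (485,165)*.8
o1,d1=ray('scene',np.array((515,186))*.8);o2,d2=ray('top',np.array((485,165))*.8)
t=np.linalg.lstsq(np.c_[d1,-d2],o2-o1,rcond=None)[0];w=o1+t[0]*d1;print('TR',w,o2+t[1]*d2,M@(w[:2]-C))
o1,d1=ray('scene',np.array((462,138))*.8);o2,d2=ray('top',np.array((393,93))*.8)
t=np.linalg.lstsq(np.c_[d1,-d2],o2-o1,rcond=None)[0];w=o1+t[0]*d1;print('TL',w,o2+t[1]*d2,M@(w[:2]-C))
E
```

```text
(458, 212) 15 [152. -88.]
(458, 212) 150 [126. -26.]
(458, 212) 200 [116.  -3.]
(458, 212) 230 [110.  11.]
(382, 150) 15 [ 490. -128.]
(382, 150) 150 [435. -63.]
(382, 150) 200 [415. -38.]
(382, 150) 230 [403. -24.]
(485, 165) 15 [ 177. -286.]
(485, 165) 150 [ 149. -207.]
(485, 165) 200 [ 138. -178.]
(485, 165) 230 [ 132. -161.]
(393, 93) 15 [ 600. -339.]
(393, 93) 150 [ 537. -256.]
(393, 93) 200 [ 513. -225.]
(393, 93) 230 [ 499. -207.]
TR [ 665.89881464 -175.01564565  239.99886746] [ 668.99745111 -182.38908449  243.3980849 ] [ 132.86286825 -145.80712849]
TL [937.35850613  66.89821774 243.47632528] [937.96672843  65.66962978 243.99443804] [ 492.85146116 -197.00179989]
```

```bash
cat > lid.py <<'E'
from h import *
a=np.radians(49.8);u=np.array([np.cos(a),np.sin(a)]);C=np.array([468,-183.3])+1.2*u;v=np.array([-u[1],u[0]])
def W(x,y,z): return np.r_[C+x*u+y*v,z]
def T(t,L=110): return W(69.5-L*np.cos(t)+29*np.sin(t)+12,40,28+L*np.sin(t)+29*np.cos(t))
E
python3 - <<'E'
from lid import *
s=robot.read_state();p=s['tool_pos'];q=W(120,40,236)
w=[(x,139.8) for x,_ in line(p,0,q,0,5)]+[(W(120,40,z),139.8) for z in (215,190,165,142,142)]
calls(w)
print('arc');w=[(T(t),139.8) for t in np.linspace(1.5,0,25)]
calls(w,(W(120,40,142),down(139.8)))
E
```

```text
xyz [[0.0081, 0.0307, 0.0009], [0.0162, 0.0613, 0.0017], [0.0243, 0.092, 0.0026], [0.0323, 0.1226, 0.0034], [0.0404, 0.1533, 0.0043]] 
rot [[0.044, 0.001, 0.001], [0.044, 0.001, 0.001], [0.044, 0.001, 0.001], [0.044, 0.001, 0.001], [0.044, 0.001, 0.001]]
xyz [[0.0, 0.0, 0.021], [0.0, 0.0, 0.046], [0.0, 0.0, 0.071], [0.0, 0.0, 0.094], [0.0, 0.0, 0.094]] 
rot [[0.0, 0.0, 0.0], [0.0, 0.0, 0.0], [0.0, 0.0, 0.0], [0.0, 0.0, 0.0], [0.0, 0.0, 0.0]]
arc
xyz [[0.0, -0.0174, 0.0022], [-0.0, -0.0244, 0.0011], [-0.0, -0.0315, 0.0005], [-0.0, -0.0386, 0.0002], [-0.0, -0.0457, 0.0005]] 
rot [[0.0, 0.0, 0.0], [0.0, 0.0, 0.0], [0.0, 0.0, 0.0], [0.0, 0.0, 0.0], [0.0, 0.0, 0.0]]
xyz [[0.0, -0.0071, 0.0007], [0.0, -0.0141, 0.0018], [0.0, -0.021, 0.0033], [0.0, -0.0279, 0.0053], [0.0, -0.0346, 0.0077]] 
rot [[0.0, 0.0, 0.0], [0.0, 0.0, 0.0], [0.0, 0.0, 0.0], [0.0, 0.0, 0.0], [0.0, 0.0, 0.0]]
xyz [[0.0, -0.0065, 0.0028], [-0.0, -0.0129, 0.006], [-0.0, -0.019, 0.0096], [-0.0, -0.0249, 0.0136], [-0.0, -0.0305, 0.018]] 
rot [[0.0, 0.0, 0.0], [0.0, 0.0, 0.0], [0.0, 0.0, 0.0], [0.0, 0.0, 0.0], [0.0, 0.0, 0.0]]
xyz [[0.0, -0.0053, 0.0047], [0.0, -0.0104, 0.0097], [0.0, -0.0151, 0.015], [-0.0, -0.0195, 0.0206], [-0.0, -0.0235, 0.0265]] 
rot [[0.0, 0.0, 0.0], [0.0, 0.0, 0.0], [0.0, 0.0, 0.0], [0.0, 0.0, 0.0], [0.0, 0.0, 0.0]]
xyz [[0.0, -0.0036, 0.0061], [0.0, -0.0069, 0.0124], [0.0, -0.0098, 0.0189], [0.0, -0.0122, 0.0256], [0.0, -0.0142, 0.0324]] 
rot [[0.0, 0.0, 0.0], [0.0, 0.0, 0.0], [0.0, 0.0, 0.0], [0.0, 0.0, 0.0], [0.0, 0.0, 0.0]]
```

To row units: 0.1533 m is 0.2044, 0.1226 m is 0.1635, 0.044 rad is 0.011.

Request:
step_arm:
  xyz:
    - [0.0107,0.0409,0.0013]
    - [0.0213,0.0817,0.0023]
    - [0.0324,0.1227,0.0035]
    - [0.0431,0.1635,0.0045]
    - [0.0539,0.2044,0.0057]
  rotation:
    - [0.011,0.0003,0.0003]
    - [0.011,0.0003,0.0003]
    - [0.011,0.0003,0.0003]
    - [0.011,0.0003,0.0003]
    - [0.011,0.0003,0.0003]
  claw: [0,0,0,0,0]

```text
time: 16.8
tool_pos: [515.9, -63.7, 234.5]
tool_rot: [-1.079, -2.947, -0.0]
ft_force: [-0.1, 0.3, -0.8]
opening: 0.3
grasp_force: 0.0
```

To row units: 0.094 m is 0.1253, 0.06 m is 0.08.

Request:
step_arm:
  xyz:
    - [0,0,0]
    - [0,0,0.0267]
    - [0,0,0.08]
    - [0,0,0.1253]
    - [0,0,0.1253]
  rotation:
    - [0,0,0]
    - [0,0,0]
    - [0,0,0]
    - [0,0,0]
    - [0,0,0]
  claw: [0,0,0,0,0]

```text
time: 17.3
tool_pos: [513.4, -64.9, 137.7]
tool_rot: [-1.077, -2.941, 0.001]
ft_force: [-0.4, -0.4, 0.6]
opening: 0.2
grasp_force: 0.0
```

Request:
step_arm:
  xyz:
    - [0,-0.0232,0.0029]
    - [0,-0.0325,0.0015]
    - [0,-0.042,0.0007]
    - [0,-0.0515,0.0003]
    - [0,-0.0609,0.0007]
  rotation:
    - [0,0,0]
    - [0,0,0]
    - [0,0,0]
    - [0,0,0]
    - [0,0,0]
  claw: [0,0,0,0,0]

```text
time: 17.8
tool_pos: [486.5, -100.4, 141.9]
tool_rot: [1.08, 2.95, 0.001]
ft_force: [0.9, 1.4, 1.7]
opening: 0.5
grasp_force: 0.9
```

```bash
python3 - <<'E'
from lid import *
print(robot.read_state()['tool_pos'],T(1.25))
calls([(T(t),139.8) for t in np.linspace(1.25,0,21)[1:]])
E
```

```text
[ 486.52727616 -100.36677574  141.9018959 ] [486.20286603 -99.7882876  141.53265664]
xyz [[0.0006, -0.0068, 0.001], [0.0006, -0.0139, 0.0021], [0.0006, -0.0208, 0.0037], [0.0006, -0.0276, 0.0057], [0.0006, -0.0343, 0.008]] 
rot [[0.001, 0.0, -0.0], [0.001, 0.0, -0.0], [0.001, 0.0, -0.0], [0.001, 0.0, -0.0], [0.001, 0.0, -0.0]]
xyz [[0.0, -0.0065, 0.0028], [-0.0, -0.0129, 0.006], [-0.0, -0.019, 0.0096], [-0.0, -0.0249, 0.0136], [-0.0, -0.0305, 0.018]] 
rot [[0.0, 0.0, 0.0], [0.0, 0.0, 0.0], [0.0, 0.0, 0.0], [0.0, 0.0, 0.0], [0.0, 0.0, 0.0]]
xyz [[0.0, -0.0053, 0.0047], [0.0, -0.0104, 0.0097], [0.0, -0.0151, 0.015], [-0.0, -0.0195, 0.0206], [-0.0, -0.0235, 0.0265]] 
rot [[0.0, 0.0, 0.0], [0.0, 0.0, 0.0], [0.0, 0.0, 0.0], [0.0, 0.0, 0.0], [0.0, 0.0, 0.0]]
xyz [[0.0, -0.0036, 0.0061], [0.0, -0.0069, 0.0124], [0.0, -0.0098, 0.0189], [0.0, -0.0122, 0.0256], [0.0, -0.0142, 0.0324]] 
rot [[0.0, 0.0, 0.0], [0.0, 0.0, 0.0], [0.0, 0.0, 0.0], [0.0, 0.0, 0.0], [0.0, 0.0, 0.0]]
```

Contact with the lid matches the model; I continue the arc.

To row units: -0.0343 m is -0.0457, -0.0276 m is -0.0368.

Request:
step_arm:
  xyz:
    - [0,-0.0093,0.0013]
    - [0,-0.0187,0.0027]
    - [0,-0.028,0.0049]
    - [0,-0.0368,0.0076]
    - [0,-0.0457,0.0107]
  rotation:
    - [0,0,0]
    - [0,0,0]
    - [0,0,0]
    - [0,0,0]
    - [0,0,0]
  claw: [0,0,0,0,0]

```text
time: 18.3
tool_pos: [463.8, -126.5, 132.9]
tool_rot: [-1.079, -2.949, -0.001]
ft_force: [0.2, 0.2, 2.6]
opening: 0.6
grasp_force: 0.7
```

To row units: -0.0305 m is -0.0407, -0.025 m is -0.0333.

Request:
step_arm:
  xyz:
    - [0,-0.0087,0.0037]
    - [0,-0.0173,0.008]
    - [0,-0.0253,0.0128]
    - [0,-0.0333,0.0181]
    - [0,-0.0407,0.024]
  rotation:
    - [0,0,0]
    - [0,0,0]
    - [0,0,0]
    - [0,0,0]
    - [0,0,0]
  claw: [0,0,0,0,0]

```text
time: 18.8
tool_pos: [444.2, -149.7, 114.7]
tool_rot: [-1.08, -2.949, -0.001]
ft_force: [0.1, -0.0, 0.7]
opening: 0.6
grasp_force: 0.5
```

To row units: 0.0265 m is 0.0353, -0.0235 m is -0.0313.

Request:
step_arm:
  xyz:
    - [0,-0.0071,0.0063]
    - [0,-0.0139,0.0129]
    - [0,-0.02,0.02]
    - [0,-0.026,0.0275]
    - [0,-0.0313,0.0353]
  rotation:
    - [0,0,0]
    - [0,0,0]
    - [0,0,0]
    - [0,0,0]
    - [0,0,0]
  claw: [0,0,0,0,0]

```text
time: 19.3
tool_pos: [429.1, -167.6, 88.1]
tool_rot: [-1.08, -2.949, -0.001]
ft_force: [-0.5, -0.5, 0.7]
opening: 0.4
grasp_force: 0.4
```

To row units: 0.0315 m is 0.042, 0.0256 m is 0.0341.

Request:
step_arm:
  xyz:
    - [0,-0.0048,0.008]
    - [0,-0.0093,0.0165]
    - [0,-0.0133,0.0253]
    - [0,-0.0163,0.0341]
    - [0,-0.0189,0.042]
  rotation:
    - [0,0,0]
    - [0,0,0]
    - [0,0,0]
    - [0,0,0]
    - [0,0,0]
  claw: [0,0,0,0,0]

```text
time: 19.8
tool_pos: [420.2, -178.2, 56.6]
tool_rot: [-1.08, -2.949, -0.001]
ft_force: [2.5, 11.7, 56.0]
opening: 0.5
grasp_force: 29.3
```

Request:
step_arm:
  xyz:
    - [0,0,0]
    - [0,0,0]
  rotation:
    - [0,0,0]
    - [0,0,0]
  claw: [0,0]

```text
time: 20.0
tool_pos: [420.2, -178.0, 57.2]
tool_rot: [-1.08, -2.95, -0.001]
ft_force: [-1.1, 1.5, 7.6]
opening: 0.5
grasp_force: 3.9
```

Request:
step_arm:
  xyz:
    - [0,0,-0.0067]
    - [0,0,-0.04]
    - [0,0,-0.0933]
    - [0,0,-0.1467]
    - [0,0,-0.2]
  rotation:
    - [0,0,0]
    - [0,0,0]
    - [0,0,0]
    - [0,0,0]
    - [0,0,0]
  claw: [0,0,0,0,0]

```text
time: 20.5
tool_pos: [420.0, -178.0, 208.7]
tool_rot: [-1.079, -2.949, -0.001]
ft_force: [0.9, -0.5, -0.7]
opening: 0.0
grasp_force: 0.0
```

To row units: 0.08 m is 0.1067, -0.05 m is -0.0667.

Request:
step_arm:
  xyz:
    - [0.0133,0,-0.04]
    - [0.0667,0,-0.0667]
    - [0.1067,0,-0.0667]
    - [0.1067,0,-0.0667]
  rotation:
    - [0,0,0]
    - [0,0,0]
    - [0,0,0]
    - [0,0,0]
  claw: [0,0,0,0]

```text
time: 20.9
tool_pos: [357.0, -124.8, 257.8]
tool_rot: [-1.078, -2.95, -0.001]
ft_force: [-0.1, -0.2, -0.0]
opening: 0.2
grasp_force: 0.0
```

```bash
python3 - <<'E'
from h import *
k=lambda f,b,w,h: cv2.resize(f[b[1]:b[3],b[0]:b[2]],(w,h),interpolation=cv2.INTER_CUBIC)
t=robot.grab_frame('top');s=robot.grab_frame('scene')
out=np.vstack([k(t,(180,140,480,252),800,299),k(s,(240,150,500,262),800,301)]);cv2.imwrite('pics/end.png',out)
E
```

```text
(no output)
```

View pics/end.png

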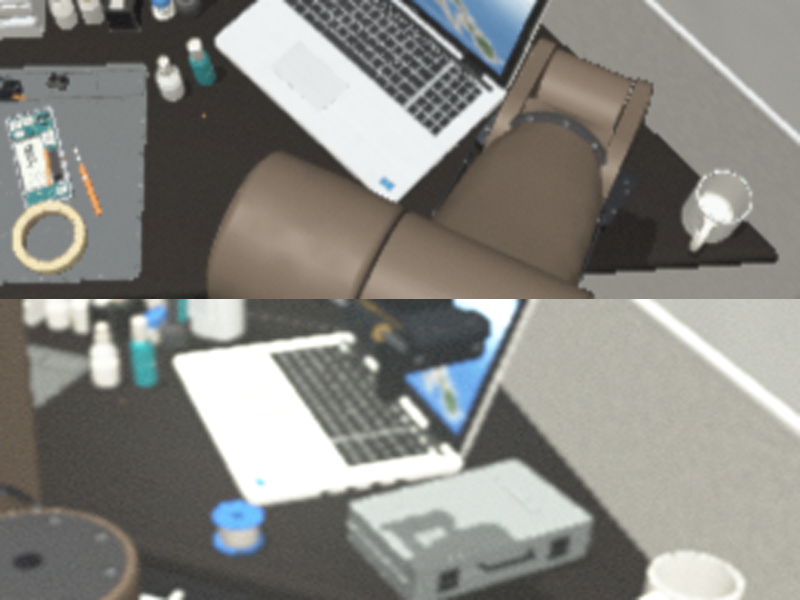

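The final picture shows the lid fully shut at about (470,520). The mug, reel, bottles and laptop are where they were, and the arm is clear of everything.

```bash
python3 -c "
from station import robot
print(robot.sign_off())"
```

```text
the job is handed in; nothing more can be done
None
```

The spectacles are folded and standing right down in the long bay, the lid is shut, and the job was handed in at about 21 s; the fingers briefly reached 56 N on the lid as it closed, against the 120 N wrist limit.

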